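# Line up the spice tins by height on the thali table

### The job

Line up the four steel spice tins by height on the wooden board, one centred on each cork mark: the shortest on the mark next to the glass tumbler, then each taller one in turn, with the tallest at the far end by the yellow bowl. Keep the tins upright, and leave the tumbler and the bowl at the board's ends where they stand.

Things in the scene. Friction and masses are not known exactly. Their poses are not given: they have to be found in the camera images.
- tin_a: the shortest of four round closed steel tins: 60 mm high with its knob, 52 mm diameter, straight-sided for its lower 42 mm, then a narrowing lid and a knob 13 mm wide. Loose, 0.1 to 0.35 kg, on the table at the start. Origin: centre of its underside; z up. The tins start in a loose line between the robot and the board, any tin at any place, 140 mm or more apart.
- tin_b: the second shortest of four round closed steel tins: 82 mm high with its knob, 52 mm diameter, straight-sided for its lower 64 mm, then a narrowing lid and a knob 13 mm wide. Loose, 0.1 to 0.35 kg, on the table at the start. Origin: centre of its underside; z up. Between the starting tins stand small pots up to 60 mm high, 20 mm or more clear of each tin.
- tin_c: the second tallest of four round closed steel tins: 104 mm high with its knob, 52 mm diameter, straight-sided for its lower 86 mm, then a narrowing lid and a knob 13 mm wide. Loose, 0.1 to 0.35 kg, on the table at the start. Origin: centre of its underside; z up. Nearer the robot than the tins lie a spoon, a plate and a bowl, under 50 mm high.
- tin_d: the tallest of four round closed steel tins: 126 mm high with its knob, 52 mm diameter, straight-sided for its lower 108 mm, then a narrowing lid and a knob 13 mm wide. Loose, 0.1 to 0.35 kg, on the table at the start. Origin: centre of its underside; z up. Alike but for height.
- cork1: number 1 of four like cork marks in a straight row, 94 mm pitch, 80 mm diameter, 4 mm thick, on a wooden board (376 x 94 x 10 mm), all fixed. Origin: centre of its underside; its top, where a tin stands, is 4 mm higher, 14 mm above the table. y runs along the row from cork1 to cork4, z up. The tumbler may be at either end of the row.
- cork2: number 2 of four like cork marks in a straight row, 94 mm pitch, 80 mm diameter, 4 mm thick, on a wooden board (376 x 94 x 10 mm), all fixed. Origin: centre of its underside; its top, where a tin stands, is 4 mm higher, 14 mm above the table. y runs along the row from cork1 to cork4, z up. The tumbler may be at either end of the row.
- cork3: number 3 of four like cork marks in a straight row, 94 mm pitch, 80 mm diameter, 4 mm thick, on a wooden board (376 x 94 x 10 mm), all fixed. Origin: centre of its underside; its top, where a tin stands, is 4 mm higher, 14 mm above the table. y runs along the row from cork1 to cork4, z up. The tumbler may be at either end of the row.
- cork4: number 4 of four like cork marks in a straight row, 94 mm pitch, 80 mm diameter, 4 mm thick, on a wooden board (376 x 94 x 10 mm), all fixed. Origin: centre of its underside; its top, where a tin stands, is 4 mm higher, 14 mm above the table. y runs along the row from cork1 to cork4, z up. The tumbler may be at either end of the row.
- tumbler: clear glass tumbler, 72 mm diameter at the rim, 100 mm high, loose, standing on the table off one end of the board in line with the row, its centre 109 mm from the end cork's centre. It shows which end is for the shortest tin. Origin: centre of its underside. Leave it alone.
- bowl_row: mustard-yellow melamine bowl, 100 mm diameter at the rim, 45 mm high, loose, standing on the table off the other end of the board, its centre 109 mm from the end cork's centre. Origin: centre of its underside. Leave it alone. (A like bowl stands elsewhere, close to the robot.)
There are look-alikes about, which are no part of the job. Leave any purple look-alike of the tin_a alone.

How it is judged:
At the end, for the whole second after the job is handed in: Counted from the tumbler's end, the tins stand shortest to tallest on the four corks, upright (0.1 rad), each axis within 15 mm of its cork's centre, released and at rest; the tumbler and the bowl at the board's ends are within 25 mm of where they were (((horizontal distance between tumbler and cork1 below 0.2 m and horizontal distance between tin_a and cork1 below 0.015 m and z of tin_a in the frame of cork1 between 0 and 0.008 m and horizontal distance between tin_b and cork2 below 0.015 m and z of tin_b in the frame of cork2 between 0 and 0.008 m and horizontal distance between tin_c and cork3 below 0.015 m and z of tin_c in the frame of cork3 between 0 and 0.008 m and horizontal distance between tin_d and cork4 below 0.015 m and z of tin_d in the frame of cork4 between 0 and 0.008 m) or (horizontal distance between tumbler and cork4 below 0.2 m and horizontal distance between tin_a and cork4 below 0.015 m and z of tin_a in the frame of cork4 between 0 and 0.008 m and horizontal distance between tin_b and cork3 below 0.015 m and z of tin_b in the frame of cork3 between 0 and 0.008 m and horizontal distance between tin_c and cork2 below 0.015 m and z of tin_c in the frame of cork2 between 0 and 0.008 m and horizontal distance between tin_d and cork1 below 0.015 m and z of tin_d in the frame of cork1 between 0 and 0.008 m)) and angle between each of tin_a, tin_b, tin_c, tin_d's own z axis and vertical below 0.1 rad and linear speed of each of tin_a, tin_b, tin_c, tin_d below 0.02 m/s and angular speed of each of tin_a, tin_b, tin_c, tin_d below 0.2 rad/s and distance of each of tumbler, bowl_row from where it was at the start of the episode below 0.025 m); the robot touches nothing.
It fails at once if a tin is tipped over or far off upright (more than 0.5 rad) (angle between any of tin_a, tin_b, tin_c, tin_d's own z axis and vertical above 0.5 rad).
It fails at once if the tumbler beside the board is pushed away or moved (more than 25 mm) (distance of tumbler from where it was at the start of the episode above 0.025 m).
It fails at once if the bowl beside the board is pushed away or moved (more than 25 mm) (distance of bowl_row from where it was at the start of the episode above 0.025 m).
It also fails if it takes over 112 s, if anything falls off the work surface, if the arm or the gripper's body presses on something with over 40 N, if the wrist force passes 120 N, or if a joint passes its speed limit or range.

### The arm

A 6-joint arm with a two-finger parallel gripper is mounted at the origin on the work surface. World frame = base frame: x ahead of the robot, y to its left, z up, the work surface at z = 0. Lengths are in m, angles in rad, forces in N, time in s.
With the tool pointing down it reaches from about 0.4 to 0.825 m from the base axis. Payload 7 kg.
Tool frame: the origin (TCP) lies midway between the tips of the shut fingers; the grasp point (between the pads) lies 19 mm behind it; z points along the fingers, y is the line along which they close (so a half turn about z gives the same grasp; the last joint's range is limited). The gripper opens to 88 mm and grips with 3 to 60 N. Pads are 19 mm wide; open, the fingers measure 130 mm over their backs; the gripper's body (78 mm by 193 mm) begins 47 mm behind the grasp point.
Start: joints at [-1.016, 0.359, 0.012, 0, -1.224, -0.288], TCP at [0.178, -0.651, 0.227] pointing down, gripper open.
Joint ranges: [-3.07, 3.07], [-1.43, 2.12], [-1.02, 1.25], [-3.03, 1.67], [-3.05, -0], [-3.03, 3.03]. Speed limits (rad/s): [2.39, 2.39, 3.01, 3.14, 3.14, 3.14].

### API

Orientations are given as [roll, pitch, yaw] about the fixed x, y, z axes, in that order (R = Rz(yaw) Ry(pitch) Rx(roll)).
In Python, from station import arm gives the robot as it stands.
- The arm moves only by the tool servo_tool, never from a script. Its argument "deltas" is a list of rows, each a list of 7 numbers: the closure, from -1 (fully open) to 1 (shut), then the shift along the tool's x, y, z in mm, then the turn, a rotation vector about the tool's x, y, z in degrees. In form: [[gripper, x, y, z, ax, ay, az], ...]. A call has 1 to 20 rows; each row shifts and turns the commanded pose from where the row before left it, along the tool's axes as they then stand; what a row does not reach is not made up. A row lasts 1/12 s, in which the tool goes at most 41.7 mm and 7.16 degrees, less where a joint would pass 70% of its speed; a pose out of reach is approached as far as the arm can. A call is refused whole if a number of a shift passes 41.7 or a number of a turn 7.16, either way. A call with a gripper value outside its range is refused whole. The fingers move at their own pace and stop on an object; "squeeze" is the grip in N (left out, the last holds). Time passes only in rows, so rows that do not move let the fingers close. It gives the time, the measured TCP pose, the force, the opening and the grip force at its end, in the units of the state.
- arm.get_state(): the state, without advancing time (a new reading comes with each control period).
- arm.grab_frame(name): name is "scene" or "side" or "wrist"; returns a dict with "color" (400x640x3 uint8, red, green, blue), "K" (3x3 intrinsics, pixels), "distortion" ([k1, k2, p1, p2, k3] as OpenCV has them; the pictures are not rectified), "position" and "orientation" of the camera in the world. Camera axes: x right, y down, z forward; pixel columns grow to the right and rows downward; lengths in m; the calibration is good to about 2 mm. A picture is of the moment at which its call begins. There is no depth.
- arm.job_done(): hands the job in; it is judged then, once.
Trained networks look in a picture, given as the dict that the camera call returned (one of the last four; its "shot" number tells which), for a name from the list of things; names that differ only in an ending like _2 or _b are one class to them, and where a whole thing is asked for, a point or a joint stands for the part that bears it (a point fixed in the world has none). Each returns a list of dicts, best first, with "conf" (0 to 1); they miss things now and then, are a little off and sometimes report something else, mostly with a low value. They report only what shows in the picture. A call takes as long as a camera call. They do not tell look-alikes from the thing itself.
- arm.recognise(query, picture): "at" ([x, y, z] in m, in the coordinates of the camera as it stood for that picture, good to about 4 mm: the middle of the surface that is visible of it).
The state is a dict: "t": time; "q": joint angles; "qd": joint speeds; "joint_efforts": joint torques, N m; "eef_pos": TCP position; "ee_rot": TCP orientation; "force": force on the tool from outside, world axes, zero at the start; "moment": the same for the moment, N m; "width": finger opening in m; "gripper_force": force on a finger pad.
Only numpy, scipy, OpenCV 4.12 (cv2) and the standard library are available. Lean on these libraries where they do the work, as an engineer would, in place of code of your own. Each camera call takes 0.05 s, during which the arm holds its last target. There are 200 camera calls.

## Working session

There is one attempt and no reset: what is moved stays moved. The work goes in short steps, Python scripts to look and compute and a tool call to move; the robot and the scene stay as the last step left them, time stands still between calls to the robot, and variables do not carry over. Pictures are saved under pics/ and viewed, at most 14 in all, crops included, and the job is handed in when it is done.

Besides the shell and the picture viewer there is one more tool, called after "Emit:" by a JSON object that holds its "fn" and its "kwargs", one argument or row to a line. servo_tool: Moves the arm, as the interface text tells. Its arguments: {"type":"object","properties":{"deltas":{"type":"array","items":{"type":"array","items":{"type":"number"}}},"squeeze":{"type":"number"}},"required":["deltas"]}

```bash
mkdir -p pics
cat > h.py <<'E'
import numpy as np, cv2
from station import arm
from scipy.spatial.transform import Rotation as R
def rot(o):
    o=np.array(o,float)
    if o.shape==(3,3): return o
    return R.from_euler('xyz',o).as_matrix() if o.size==3 else R.from_quat(o).as_matrix()
def w(f,p): return rot(f['orientation'])@np.array(p)+np.array(f['position'])
def save(f,n): cv2.imwrite('pics/'+n,cv2.cvtColor(f['color'],cv2.COLOR_RGB2BGR))
def pix(f,P):
    c=rot(f['orientation']).T@(np.array(P)-np.array(f['position']))
    return cv2.projectPoints(c.reshape(1,3),np.zeros(3),np.zeros(3),np.array(f['K']),np.array(f['distortion']))[0].ravel()
def ray(f,uv,z):
    n=cv2.undistortPoints(np.array(uv,float).reshape(1,1,2),np.array(f['K']),np.array(f['distortion'])).ravel()
    d=rot(f['orientation'])@np.array([n[0],n[1],1]); p=np.array(f['position'])
    return p+d*(z-p[2])/d[2]
E
python3 - <<'E'
from h import *
print(arm.get_state())
for n in ['scene','side','wrist']:
    f=arm.grab_frame(n); save(f,n+'0.png'); print(n,f['position'],f['orientation'])
    if n=='wrist': continue
    for q in ['tin_a','cork1','tumbler','bowl_row']:
        for d in arm.recognise(q,f): 
            P=w(f,d['at']); print(q,round(d['conf'],2),P.round(3),pix(f,P).round())
E
```

```text
{'t': 0.0, 'q': array([-1.01589584e+00,  3.59396174e-01,  1.10902144e-02, -3.39161977e-04,
       -1.22407567e+00, -2.88075553e-01]), 'qd': array([-0.00099281, -0.00043382,  0.0003045 ,  0.00030164, -0.00173725,
       -0.00177049]), 'joint_efforts': array([-1.43106317e-03, -5.82722855e+01,  2.93056816e+01,  6.99755833e+00,
        6.80639219e-03, -8.02030740e-05]), 'eef_pos': array([ 0.1778161 , -0.65067673,  0.22563229]), 'ee_rot': array([ 3.13998209e+00, -1.44741773e-04, -2.87488311e+00]), 'force': array([-0.49301661,  0.28335722, -0.65091283]), 'moment': array([0.02964343, 0.01167095, 0.01673574]), 'gripper_force': 0.0, 'width': 0.08761802285103332}
scene [ 0.93712116 -0.56724482  0.67949002] [-2.28885368  0.00712249  0.67610957]
tin_a 0.91 [0.475 0.306 0.044] [391. 137.]
tin_a 0.89 [ 0.341 -0.161  0.039] [228. 209.]
tin_a 0.75 [ 0.46  -0.314  0.072] [207. 268.]
tin_a 0.65 [0.463 0.071 0.036] [335. 180.]
tin_a 0.56 [ 0.474 -0.12   0.075] [283. 213.]
tin_a 0.56 [ 0.524 -0.018  0.041] [332. 209.]
cork1 0.88 [0.618 0.132 0.007] [402. 202.]
cork1 0.8 [ 0.616 -0.06   0.013] [354. 248.
[... 243 characters left out ...]
762212 0.82411464 0.84156685] [-2.2673342   0.01015265 -2.67630907]
tin_a 0.83 [0.441 0.099 0.043] [326. 243.]
tin_a 0.72 [ 0.442 -0.29   0.062] [385. 154.]
tin_a 0.66 [ 0.451 -0.09   0.076] [354. 187.]
tin_a 0.64 [0.507 0.015 0.041] [317. 215.]
tin_a 0.57 [0.453 0.342 0.059] [267. 312.]
tin_a 0.57 [ 0.324 -0.142  0.04 ] [406. 200.]
cork1 0.84 [0.613 0.036 0.013] [278. 216.]
cork1 0.81 [0.615 0.133 0.019] [257. 237.]
cork1 0.72 [ 0.619 -0.143  0.017] [308. 177.]
cork1 0.58 [ 0.617 -0.051  0.014] [293. 197.]
tumbler 0.91 [0.607 0.246 0.068] [230. 254.]
bowl_row 0.57 [ 0.622 -0.277  0.032] [327. 150.]
wrist [ 0.10945858 -0.66883541  0.38450721] [ 2.87622730e+00 -5.77226012e-04  1.83768992e+00]
```

Run:
```python
import cv2
a=cv2.imread('pics/scene0.png')[100:330,180:460]; b=cv2.imread('pics/side0.png')[110:350,200:440]
cv2.imwrite('pics/sc.png',cv2.resize(a,None,fx=2.6,fy=2.6,interpolation=2));cv2.imwrite('pics/sd.png',cv2.resize(b,None,fx=2.5,fy=2.5,interpolation=2))
```

```text
(no output)
```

View pics/sc.png

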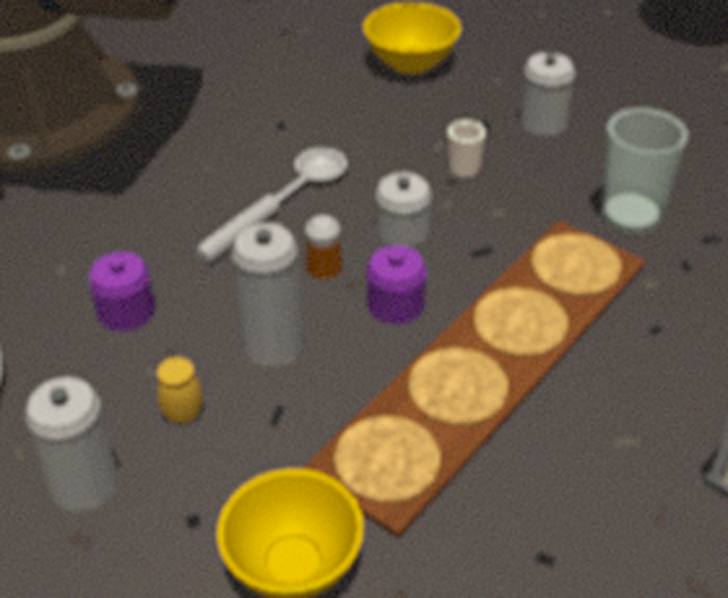

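View pics/sd.png

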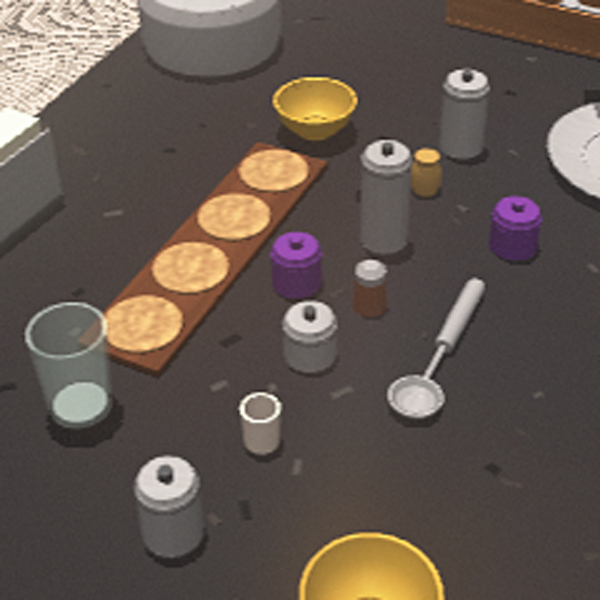

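The scene crop shows the steel tins with knobs at about full-image pixels (391,123), (335,170), (281,191) and (203,252). Two purple decoys are at (332,209) and (228,209), both excluded. The tumbler stands at the +y end and the yellow row bowl at the −y end. The side view shows the same knobs at (266,299), (324,235), (355,170) and (387,140). Next I triangulate the knobs for heights and positions.

Run:
```python
from h import *
from scipy.optimize import least_squares
S=arm.grab_frame('scene');D=arm.grab_frame('side')
for n,a,b in [('T1',(391.5,123.1),(266.4,299.2)),('T2',(335.4,170.4),(324,234.8)),('T3',(281.5,191.2),(355.2,169.6)),('T4',(203.1,252.3),(386.8,140.4))]:
    r=least_squares(lambda P:np.r_[pix(S,P)-a,pix(D,P)-b],[.47,0,.08]); print(n,r.x.round(4),r.fun.round(1))
for f,roi in [(S,(300,180,440,300)),(D,(230,160,335,260))]:
    h=cv2.cvtColor(f['color'],cv2.COLOR_RGB2HSV); x0,y0,x1,y1=roi
    m=((h[...,0]>8)&(h[...,0]<24)&(h[...,2]>150)&(h[...,1]>60)&(h[...,1]<190)).astype(np.uint8)
    k=np.zeros_like(m);k[y0:y1,x0:x1]=m[y0:y1,x0:x1]
    k=cv2.morphologyEx(k,cv2.MORPH_CLOSE,np.ones((3,3)))
    _,_,st,c=cv2.connectedComponentsWithStats(k)
    for s,cc in zip(st[1:],c[1:]):
        if s[4]>100: print(s,cc.round(1),ray(f,cc,.014).round(4))
```

```text
T1 [0.4634 0.3237 0.0747] [-0.1 -0.  -0.1 -0. ]
T2 [0.4537 0.0846 0.0536] [-0.4 -0.1 -0.4  0.1]
T3 [ 0.4592 -0.1066  0.1186] [-0.4 -0.1 -0.5  0.2]
T4 [ 0.4459 -0.3045  0.0975] [-0.3 -0.1 -0.4  0.2]
[ 308  189  112  104 3587] [361.2 242. ] [ 0.6177 -0.038   0.014 ]
[295 170  29  16 371] [309.  177.5] [ 0.6176 -0.149   0.014 ]
[260 187  49  40 944] [283.9 206.8] [ 0.6168 -0.0035  0.014 ]
[240 228  33  23 577] [256.5 238.8] [0.6161 0.1333 0.014 ]
```

The triangulated heights identify the tins: T4 = tin_c, T3 = tin_d, T1 = tin_b and T2 = tin_a. The corks are at x≈0.617, y = 0.133 (shortest), 0.039, −0.055 and −0.149. I'll close along world x (yaw −90°), starting with tin_c.

Emit:
{"fn": "servo_tool", "kwargs": {
  "deltas": [
    [-1,0,0,0,0,0,-6.8],
    [-1,0,0,0,0,0,-6.8],
    [-1,0,0,0,0,0,-6.8],
    [-1,0,0,0,0,0,-6.8],
    [-1,0,0,0,0,0,-6.8],
    [-1,0,0,0,0,0,-6.8],
    [-1,0,0,0,0,0,-6.8],
    [-1,0,0,0,0,0,-6.8],
    [-1,0,0,0,0,0,-6.8],
    [-1,0,0,0,0,0,-6.8],
    [-1,0,0,0,0,0,-6.7],
    [-1,0,0,0,0,0,0],
    [-1,0,0,0,0,0,0]
  ]
}}

```text
t: 1.73
eef_pos: [0.1779, -0.6511, 0.2266]
ee_rot: [-3.142, -0.0, -1.575]
force: [0.7, 0.2, -0.3]
width: 0.0879
gripper_force: 0.0
```

Emit:
{"fn": "servo_tool", "kwargs": {
  "deltas": [
    [-1,-31.5,-24.4,0,0,0,0],
    [-1,-31.5,-24.4,0,0,0,0],
    [-1,-31.5,-24.4,0,0,0,0],
    [-1,-31.5,-24.4,0,0,0,0],
    [-1,-31.5,-24.4,0,0,0,0],
    [-1,-31.5,-24.4,0,0,0,0],
    [-1,-31.5,-24.4,0,0,0,0],
    [-1,-31.5,-24.4,0,0,0,0],
    [-1,-31.5,-24.4,0,0,0,0],
    [-1,-31.5,-24.4,0,0,0,0],
    [-1,-31.5,-24.4,0,0,0,0],
    [-1,0,0,0,0,0,0],
    [-1,0,0,0,0,0,0]
  ]
}}

```text
t: 2.82
eef_pos: [0.4477, -0.303, 0.2267]
ee_rot: [-3.141, -0.0, -1.571]
force: [-0.5, -0.1, -0.6]
width: 0.0878
gripper_force: 0.0
```

Run:
```python
from h import *
f=arm.grab_frame('wrist'); save(f,'w1.png')
for d in arm.recognise('tin_c',f): print(d['conf'],w(f,d['at']).round(4),pix(f,w(f,d['at'])).round())
print(pix(f,[.446,-.3045,.104]).round(),pix(f,[.446,-.3045,.0]).round())
```

```text
0.69 [ 0.3391 -0.1523  0.0499] [405. 301.]
0.64 [ 0.4396 -0.3093  0.0917] [322. 179.]
[315. 187.] [315. 167.]
```

View pics/w1.png

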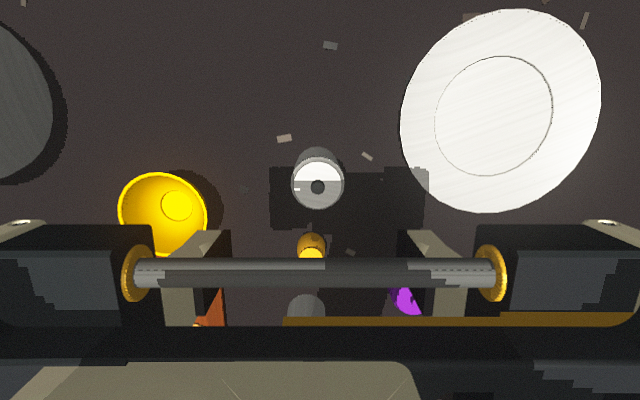

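The wrist picture shows the tin_c knob at (317,187), where I predicted (315,187), so the position is good. The purple decoy and yellow pot are clear of the fingers. Descending to grip.

Emit:
{"fn": "servo_tool", "kwargs": {
  "deltas": [
    [-1,1.5,2.5,0,0,0,0],
    [-1,0,0,36,0,0,0],
    [-1,0,0,36,0,0,0],
    [-1,0,0,36,0,0,0],
    [-1,0,0,36,0,0,0],
    [-1,0,0,30,0,0,0],
    [-1,0,0,0,0,0,0],
    [1,0,0,0,0,0,0],
    [1,0,0,0,0,0,0],
    [1,0,0,0,0,0,0],
    [1,0,0,0,0,0,0],
    [1,0,0,0,0,0,0],
    [1,0,0,0,0,0,0],
    [1,0,0,0,0,0,0],
    [1,0,0,0,0,0,0]
  ],
  "squeeze": 30
}}

```text
t: 4.17
eef_pos: [0.4445, -0.3063, 0.0536]
ee_rot: [-3.14, -0.001, -1.571]
force: [-2.1, 0.5, 7.9]
width: 0.0514
gripper_force: 30.0
```

Emit:
{"fn": "servo_tool", "kwargs": {
  "deltas": [
    [1,0,0,-25,0,0,0],
    [1,0,0,-35,0,0,0],
    [1,0,0,-35,0,0,0],
    [1,0,0,-35,0,0,0],
    [1,-31.4,-21.5,0,0,0,0],
    [1,-31.4,-21.5,0,0,0,0],
    [1,-31.4,-21.5,0,0,0,0],
    [1,-31.4,-21.5,0,0,0,0],
    [1,-31.4,-21.5,0,0,0,0],
    [1,-31.4,-21.5,0,0,0,0],
    [1,-31.4,-21.5,0,0,0,0],
    [1,-31.4,-21.5,0,0,0,0],
    [1,0,0,0,0,0,0],
    [1,0,0,0,0,0,0],
    [1,0,0,0,0,0,0]
  ]
}}

```text
t: 5.42
eef_pos: [0.6152, -0.0547, 0.1817]
ee_rot: [3.14, -0.0, -1.57]
force: [-0.3, -1.0, -2.5]
width: 0.0513
gripper_force: 30.0
```

Emit:
{"fn": "servo_tool", "kwargs": {
  "deltas": [
    [1,0,-1.8,30,0,0,0],
    [1,0,0,30,0,0,0],
    [1,0,0,30,0,0,0],
    [1,0,0,15,0,0,0],
    [1,0,0,0,0,0,0],
    [1,0,0,0,0,0,0]
  ]
}}

```text
t: 5.92
eef_pos: [0.6169, -0.0562, 0.0773]
ee_rot: [3.14, -0.001, -1.572]
force: [-0.3, 0.1, -1.6]
width: 0.0512
gripper_force: 30.0
```

Run:
```python
from h import *
S=arm.grab_frame('scene');D=arm.grab_frame('side')
s=arm.get_state(); print(s['eef_pos'],s['force'])
for f,q in((S,pix(S,[.617,-.055,.06])),(D,pix(D,[.617,-.055,.06]))):
    print(q)
    u,v=q.astype(int); save(f,'t.png')
    globals()['i%d'%(f is D)]=cv2.resize(cv2.cvtColor(f['color'],cv2.COLOR_RGB2BGR)[v-40:v+40,u-40:u+40],None,fx=5,fy=5,interpolation=2)
cv2.imwrite('pics/p1.png',np.hstack([i0,i1]))
```

```text
[ 0.61868067 -0.05555357  0.07926916] [ 0.73080516  0.29346807 -1.7730213 ]
[357.43814771 231.28936848]
[292.44068049 182.59057191]
```

View pics/p1.png

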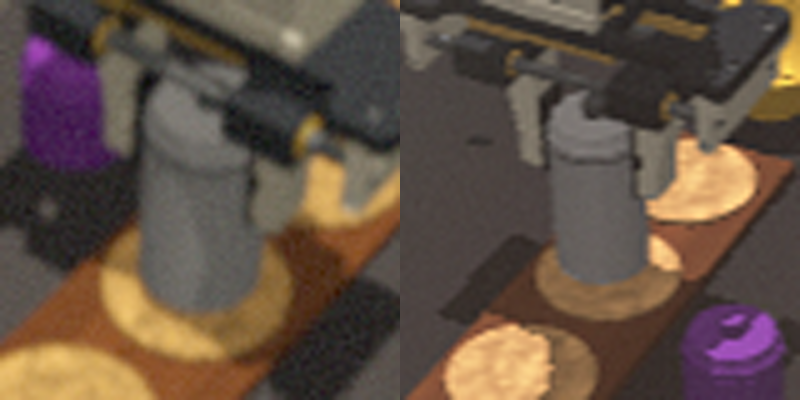

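The tin hangs upright over the third cork, at the centre of both crops and roughly centred on the mark. Setting it down.

Emit:
{"fn": "servo_tool", "kwargs": {
  "deltas": [
    [1,0,0,4,0,0,0],
    [1,0,0,3,0,0,0],
    [1,0,0,2.5,0,0,0],
    [1,0,0,0,0,0,0],
    [1,0,0,0,0,0,0]
  ]
}}

```text
t: 6.43
eef_pos: [0.6177, -0.055, 0.0681]
ee_rot: [3.141, -0.0, -1.571]
force: [0.2, -0.1, -3.0]
width: 0.0515
gripper_force: 30.0
```

Emit:
{"fn": "servo_tool", "kwargs": {
  "deltas": [
    [1,0,0,1.5,0,0,0],
    [1,0,0,0,0,0,0],
    [1,0,0,0,0,0,0]
  ]
}}

```text
t: 6.68
eef_pos: [0.618, -0.055, 0.0677]
ee_rot: [-3.141, -0.0, -1.571]
force: [-3.6, 0.7, 4.9]
width: 0.0515
gripper_force: 30.0
```

Emit:
{"fn": "servo_tool", "kwargs": {
  "deltas": [
    [-1,0,0,0,0,0,0],
    [-1,0,0,0,0,0,0],
    [-1,0,0,0,0,0,0],
    [-1,0,0,0,0,0,0],
    [-1,0,0,0,0,0,0],
    [-1,0,0,-38,0,0,0],
    [-1,0,0,-38,0,0,0],
    [-1,0,0,-38,0,0,0],
    [-1,0,0,-38,0,0,0],
    [-1,10.4,31.8,0,0,0,0],
    [-1,10.4,31.8,0,0,0,0],
    [-1,10.4,31.8,0,0,0,0],
    [-1,10.4,31.8,0,0,0,0],
    [-1,10.4,31.8,0,0,0,0],
    [-1,0,0,0,0,0,0],
    [-1,0,0,0,0,0,0]
  ]
}}

```text
t: 8.02
eef_pos: [0.4577, -0.1074, 0.2194]
ee_rot: [-3.14, 0.0, -1.572]
force: [0.0, 0.3, 0.7]
width: 0.0875
gripper_force: 0.0
```

Run:
```python
from h import *
f=arm.grab_frame('wrist'); save(f,'w2.png')
for d in arm.recognise('tin_d',f): print(d['conf'],w(f,d['at']).round(4),pix(f,w(f,d['at'])).round())
print(pix(f,[.459,-.1066,.126]).round())
for n in('scene','side'):
    f=arm.grab_frame(n)
    for d in arm.recognise('tin_c',f): print(n,d['conf'],w(f,d['at']).round(4))
```

```text
0.9 [ 0.5954 -0.0659  0.0758] [175. 224.]
0.73 [ 0.462  -0.111   0.1178] [308. 191.]
0.64 [ 0.5082 -0.0231  0.0321] [270. 245.]
0.62 [0.4499 0.0672 0.0181] [320. 306.]
0.58 [ 0.3349 -0.1571  0.048 ] [435. 129.]
[312. 198.]
scene 0.97 [ 0.5264 -0.016   0.0397]
scene 0.97 [ 0.3363 -0.1635  0.0399]
scene 0.91 [ 0.6284 -0.0715  0.083 ]
scene 0.86 [0.462  0.0702 0.0377]
scene 0.74 [0.4717 0.308  0.0417]
scene 0.74 [ 0.4711 -0.1239  0.0735]
side 0.96 [ 0.4483 -0.0916  0.0778]
side 0.88 [0.5052 0.0148 0.0406]
side 0.82 [0.4522 0.3425 0.0582]
side 0.74 [0.4452 0.1025 0.0437]
side 0.72 [ 0.6073 -0.0393  0.0774]
side 0.68 [ 0.326  -0.1408  0.0394]
```

View pics/w2.png

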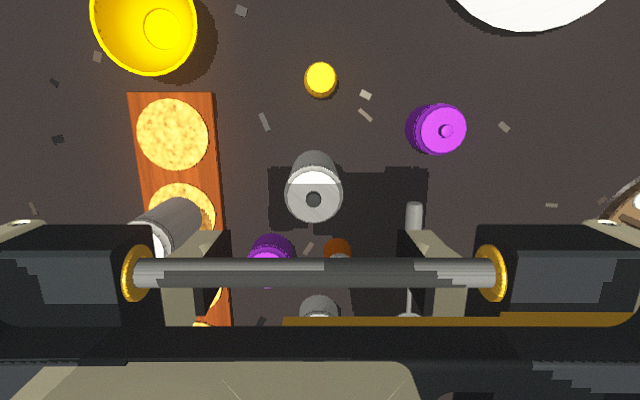

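The wrist picture shows tin_d's knob at (314,199), predicted (312,198). Tin_c stands on its cork at the left. Descending.

Emit:
{"fn": "servo_tool", "kwargs": {
  "deltas": [
    [-1,-0.5,0,36,0,0,0],
    [-1,0,0,37,0,0,0],
    [-1,0,0,37,0,0,0],
    [-1,0,0,36,0,0,0],
    [-1,0,0,0,0,0,0],
    [1,0,0,0,0,0,0],
    [1,0,0,0,0,0,0],
    [1,0,0,0,0,0,0],
    [1,0,0,0,0,0,0],
    [1,0,0,0,0,0,0],
    [1,0,0,0,0,0,0],
    [1,0,0,0,0,0,0]
  ]
}}

```text
t: 9.32
eef_pos: [0.4591, -0.1065, 0.0735]
ee_rot: [-3.14, 0.0, -1.571]
force: [-2.6, 1.4, 7.0]
width: 0.0513
gripper_force: 30.0
```

Run:
```python
from h import *
for i in range(4):
    arm.grab_frame('scene'); s=arm.get_state(); print(s['eef_pos'].round(4),s['force'].round(1),s['width'])
```

```text
[ 0.4591 -0.1065  0.0735] [-2.1  1.2  7.5] 0.05087907196101805
[ 0.4591 -0.1065  0.0735] [-3.2  0.7  7.5] 0.050663327889574845
[ 0.4591 -0.1065  0.0735] [-3.1  0.9  7.2] 0.050818762486154245
[ 0.4591 -0.1065  0.0735] [-2.2  0.   8.4] 0.05119271250557177
```

Emit:
{"fn": "servo_tool", "kwargs": {
  "deltas": [
    [1,0,0,-25,0,0,0],
    [1,0,0,-35,0,0,0],
    [1,0,0,-35,0,0,0],
    [1,0,0,-35,0,0,0],
    [1,8.5,-31.6,0,0,0,0],
    [1,8.5,-31.6,0,0,0,0],
    [1,8.5,-31.6,0,0,0,0],
    [1,8.5,-31.6,0,0,0,0],
    [1,8.5,-31.6,0,0,0,0],
    [1,0,0,0,0,0,0],
    [1,0,0,0,0,0,0],
    [1,0,0,35,0,0,0],
    [1,0,0,35,0,0,0],
    [1,0,0,30,0,0,0],
    [1,0,0,9,0,0,0],
    [1,0,0,0,0,0,0],
    [1,0,0,0,0,0,0]
  ]
}}

```text
t: 10.93
eef_pos: [0.617, -0.1491, 0.0946]
ee_rot: [-3.141, -0.001, -1.57]
force: [0.7, -0.9, -2.4]
width: 0.0511
gripper_force: 30.0
```

Run:
```python
from h import *
S=arm.grab_frame('scene');D=arm.grab_frame('side')
s=arm.get_state(); print(s['eef_pos'],s['force'])
im=[]
for f in(S,D):
    u,v=pix(f,[.617,-.149,.04]).astype(int)
    im.append(cv2.resize(cv2.cvtColor(f['color'],cv2.COLOR_RGB2BGR)[v-40:v+40,u-40:u+40],None,fx=5,fy=5,interpolation=2))
cv2.imwrite('pics/p2.png',np.hstack(im))
```

```text
[ 0.61826408 -0.14906026  0.09612582] [ 1.1031323  -0.17041501 -2.69108047]
```

View pics/p2.png

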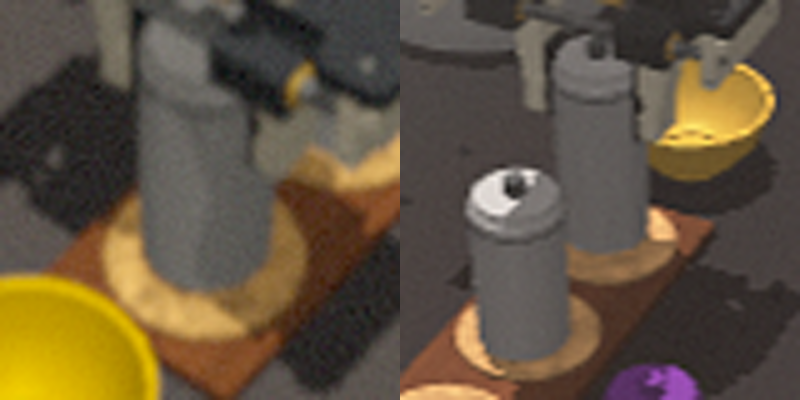

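Both crops show tin_d hanging upright over the end cork, and the side crop shows tin_c centred on its own. Setting tin_d down.

Emit:
{"fn": "servo_tool", "kwargs": {
  "deltas": [
    [1,0,0,4,0,0,0],
    [1,0,0,2,0,0,0],
    [1,0,0,1.5,0,0,0],
    [1,0,0,1,0,0,0],
    [1,0,0,0,0,0,0],
    [1,0,0,0,0,0,0]
  ]
}}

```text
t: 11.53
eef_pos: [0.6173, -0.1492, 0.0876]
ee_rot: [-3.14, -0.001, -1.57]
force: [-5.4, 1.5, 11.9]
width: 0.051
gripper_force: 30.0
```

Emit:
{"fn": "servo_tool", "kwargs": {
  "deltas": [
    [-1,0,0,0,0,0,0],
    [-1,0,0,0,0,0,0],
    [-1,0,0,0,0,0,0],
    [-1,0,0,0,0,0,0],
    [-1,0,0,0,0,0,0],
    [-1,0,0,-35,0,0,0],
    [-1,0,0,-35,0,0,0],
    [-1,0,0,-35,0,0,0],
    [-1,0,0,-35,0,0,0],
    [-1,0,0,0,0,0,0]
  ]
}}

```text
t: 12.37
eef_pos: [0.6203, -0.1498, 0.2333]
ee_rot: [-3.13, -0.002, -1.57]
force: [0.8, 0.6, 2.1]
width: 0.0875
gripper_force: 0.0
```

Emit:
{"fn": "servo_tool", "kwargs": {
  "deltas": [
    [-1,-36.4,11.85,0,0,0,0],
    [-1,-36.4,11.85,0,0,0,0],
    [-1,-36.4,11.85,0,0,0,0],
    [-1,-36.4,11.85,0,0,0,0],
    [-1,-36.4,11.85,0,0,0,0],
    [-1,-36.4,11.85,0,0,0,0],
    [-1,-36.4,11.85,0,0,0,0],
    [-1,-36.4,11.85,0,0,0,0],
    [-1,-36.4,11.85,0,0,0,0],
    [-1,-36.4,11.85,0,0,0,0],
    [-1,-36.4,11.85,0,0,0,0],
    [-1,-36.4,11.85,0,0,0,0],
    [-1,-36.4,11.85,0,0,0,0],
    [-1,0,0,0,0,0,0],
    [-1,0,0,0,0,0,0],
    [-1,0,0,0,0,0,0]
  ]
}}

```text
t: 13.7
eef_pos: [0.4626, 0.3242, 0.2247]
ee_rot: [3.141, -0.001, -1.57]
force: [0.8, -1.1, -0.3]
width: 0.0878
gripper_force: 0.0
```

Run:
```python
from h import *
f=arm.grab_frame('wrist'); save(f,'w3.png')
for d in arm.recognise('tin_b',f): print(d['conf'],w(f,d['at']).round(4),pix(f,w(f,d['at'])).round())
print(pix(f,[.4634,.3237,.082]).round(),arm.get_state()['eef_pos'])
```

```text
0.85 [0.4632 0.3249 0.0633] [312. 180.]
[312. 183.] [0.4630434 0.3233537 0.2249328]
```

View pics/w3.png

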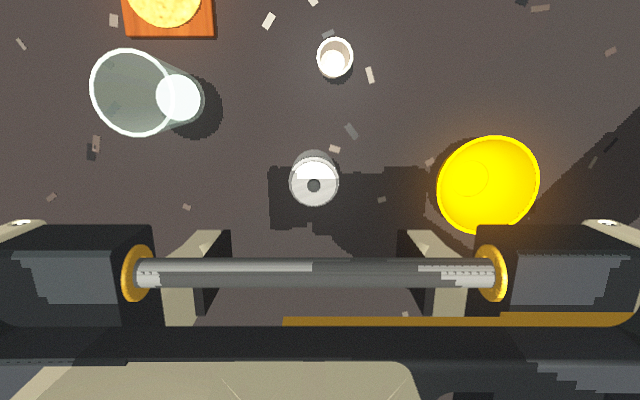

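The wrist picture shows tin_b's knob at (314,185), predicted (312,183). The spare bowl at (490,185) is clear of the fingers. Gripping.

Emit:
{"fn": "servo_tool", "kwargs": {
  "deltas": [
    [-1,0,0,39,0,0,0],
    [-1,0,0,39,0,0,0],
    [-1,0,0,39,0,0,0],
    [-1,0,0,39,0,0,0],
    [-1,0,0,38,0,0,0],
    [-1,0,0,0,0,0,0],
    [1,0,0,0,0,0,0],
    [1,0,0,0,0,0,0],
    [1,0,0,0,0,0,0],
    [1,0,0,0,0,0,0],
    [1,0,0,0,0,0,0],
    [1,0,0,0,0,0,0],
    [1,0,0,0,0,0,0],
    [1,0,0,0,0,0,0]
  ]
}}

```text
t: 14.97
eef_pos: [0.4631, 0.3248, 0.0323]
ee_rot: [-3.141, 0.001, -1.571]
force: [-2.8, 0.0, 8.0]
width: 0.051
gripper_force: 30.0
```

Run:
```python
from h import *
arm.grab_frame('scene');print(arm.get_state()['eef_pos'])
f=arm.grab_frame('wrist')
```

```text
[0.46309888 0.32478142 0.03229265]
```

Emit:
{"fn": "servo_tool", "kwargs": {
  "deltas": [
    [1,0,0,-30,0,0,0],
    [1,0,0,-40,0,0,0],
    [1,0,0,-40,0,0,0],
    [1,0,0,-40,0,0,0],
    [1,31.7,-17.1,0,0,0,0],
    [1,31.7,-17.1,0,0,0,0],
    [1,31.7,-17.1,0,0,0,0],
    [1,31.7,-17.1,0,0,0,0],
    [1,31.7,-17.1,0,0,0,0],
    [1,31.7,-17.1,0,0,0,0],
    [1,31.7,-17.1,0,0,0,0],
    [1,31.7,-17.1,0,0,0,0],
    [1,31.7,-17.1,0,0,0,0],
    [1,0,0,0,0,0,0],
    [1,0,0,0,0,0,0],
    [1,0,0,0,0,0,0]
  ]
}}

```text
t: 16.4
eef_pos: [0.6161, 0.0386, 0.1806]
ee_rot: [3.14, 0.0, -1.572]
force: [0.1, 0.4, -2.5]
width: 0.0509
gripper_force: 30.0
```

Emit:
{"fn": "servo_tool", "kwargs": {
  "deltas": [
    [1,0,0,35,0,0,0],
    [1,0,0,35,0,0,0],
    [1,0,0,35,0,0,0],
    [1,0,0,20,0,0,0],
    [1,0,0,0,0,0,0],
    [1,0,0,0,0,0,0]
  ]
}}

```text
t: 16.9
eef_pos: [0.6159, 0.0398, 0.0557]
ee_rot: [3.14, -0.001, -1.569]
force: [1.1, -0.2, -1.0]
width: 0.0509
gripper_force: 30.0
```

Emit:
{"fn": "servo_tool", "kwargs": {
  "deltas": [
    [1,0,0,4,0,0,0],
    [1,0,0,3,0,0,0],
    [1,0,0,2,0,0,0],
    [1,0,0,1,0,0,0],
    [1,0,0,0,0,0,0],
    [1,0,0,0,0,0,0]
  ]
}}

```text
t: 17.4
eef_pos: [0.6169, 0.0389, 0.0466]
ee_rot: [-3.141, 0.0, -1.571]
force: [-0.2, -0.1, -1.5]
width: 0.051
gripper_force: 30.0
```

Emit:
{"fn": "servo_tool", "kwargs": {
  "deltas": [
    [1,0,0,1.5,0,0,0],
    [1,0,0,0,0,0,0],
    [1,0,0,0,0,0,0]
  ]
}}

```text
t: 17.65
eef_pos: [0.6169, 0.0388, 0.0463]
ee_rot: [-3.14, -0.0, -1.571]
force: [-5.2, 0.4, 9.9]
width: 0.051
gripper_force: 30.0
```

Emit:
{"fn": "servo_tool", "kwargs": {
  "deltas": [
    [-1,0,0,0,0,0,0],
    [-1,0,0,0,0,0,0],
    [-1,0,0,0,0,0,0],
    [-1,0,0,0,0,0,0],
    [-1,0,0,0,0,0,0],
    [-1,0,0,-38,0,0,0],
    [-1,0,0,-38,0,0,0],
    [-1,0,0,-38,0,0,0],
    [-1,0,0,-38,0,0,0],
    [-1,-9.2,32.6,0,0,0,0],
    [-1,-9.2,32.6,0,0,0,0],
    [-1,-9.2,32.6,0,0,0,0],
    [-1,-9.2,32.6,0,0,0,0],
    [-1,-9.2,32.6,0,0,0,0],
    [-1,0,0,0,0,0,0],
    [-1,0,0,0,0,0,0],
    [-1,0,0,0,0,0,0]
  ]
}}

```text
t: 19.07
eef_pos: [0.4541, 0.0853, 0.1971]
ee_rot: [-3.14, 0.001, -1.57]
force: [-0.3, -0.1, 1.2]
width: 0.0876
gripper_force: 0.0
```

Run:
```python
from h import *
f=arm.grab_frame('wrist'); save(f,'w4.png')
for d in arm.recognise('tin_a',f): print(d['conf'],w(f,d['at']).round(4),pix(f,w(f,d['at'])).round())
print(pix(f,[.4537,.0846,.06]).round(),arm.get_state()['eef_pos'])
```

```text
0.9 [0.604  0.0414 0.0777] [138. 139.]
0.77 [0.4466 0.0838 0.0438] [321. 180.]
0.75 [0.5092 0.0027 0.0499] [252.  94.]
0.57 [ 0.5986 -0.0433  0.099 ] [112.  23.]
[314. 184.] [0.45441604 0.08498446 0.19654242]
```

View pics/w4.png

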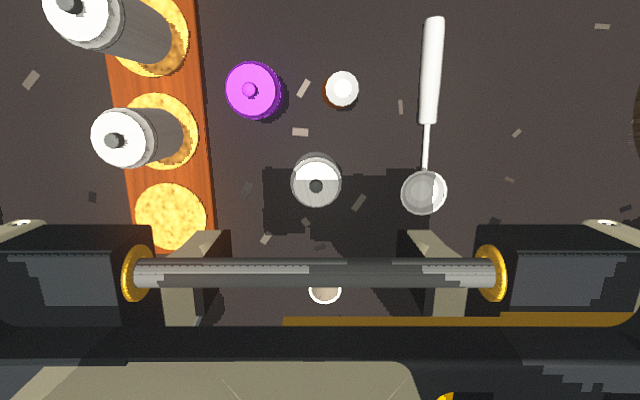

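The wrist picture shows tin_a, the steel one, with its knob at (316,186), predicted (314,184). The purple decoy at (253,90) and the spoon at (424,192) are clear of the fingers. Gripping.

Emit:
{"fn": "servo_tool", "kwargs": {
  "deltas": [
    [-1,0,1,37,0,0,0],
    [-1,0,0,37,0,0,0],
    [-1,0,0,37,0,0,0],
    [-1,0,0,37,0,0,0],
    [-1,0,0,36,0,0,0],
    [-1,0,0,0,0,0,0],
    [1,0,0,0,0,0,0],
    [1,0,0,0,0,0,0],
    [1,0,0,0,0,0,0],
    [1,0,0,0,0,0,0],
    [1,0,0,0,0,0,0],
    [1,0,0,0,0,0,0],
    [1,0,0,0,0,0,0],
    [1,0,0,0,0,0,0]
  ]
}}

```text
t: 20.33
eef_pos: [0.4531, 0.0853, 0.0137]
ee_rot: [-3.14, 0.001, -1.57]
force: [-2.5, 1.2, 9.6]
width: 0.0508
gripper_force: 30.0
```

Emit:
{"fn": "servo_tool", "kwargs": {
  "deltas": [
    [1,0,0,-30,0,0,0],
    [1,0,0,-40,0,0,0],
    [1,0,0,-40,0,0,0],
    [1,0,0,-40,0,0,0],
    [1,-9.6,-32.7,0,0,0,0],
    [1,-9.6,-32.7,0,0,0,0],
    [1,-9.6,-32.7,0,0,0,0],
    [1,-9.6,-32.7,0,0,0,0],
    [1,-9.6,-32.7,0,0,0,0],
    [1,0,0,0,0,0,0],
    [1,0,0,0,0,0,0],
    [1,0,0,35,0,0,0],
    [1,0,0,35,0,0,0],
    [1,0,0,35,0,0,0],
    [1,0,0,20,0,0,0],
    [1,0,0,0,0,0,0],
    [1,0,0,0,0,0,0]
  ]
}}

```text
t: 21.75
eef_pos: [0.6151, 0.1324, 0.0374]
ee_rot: [3.14, -0.001, -1.571]
force: [0.6, 0.2, -0.2]
width: 0.0512
gripper_force: 30.0
```

Emit:
{"fn": "servo_tool", "kwargs": {
  "deltas": [
    [1,-0.5,-1,4,0,0,0],
    [1,0,0,3,0,0,0],
    [1,0,0,2,0,0,0],
    [1,0,0,1,0,0,0],
    [1,0,0,0,0,0,0],
    [1,0,0,0,0,0,0]
  ]
}}

```text
t: 22.25
eef_pos: [0.6173, 0.1335, 0.028]
ee_rot: [-3.141, 0.0, -1.571]
force: [0.3, 0.8, -0.6]
width: 0.0511
gripper_force: 30.0
```

Emit:
{"fn": "servo_tool", "kwargs": {
  "deltas": [
    [1,0,0,1.5,0,0,0],
    [1,0,0,0,0,0,0],
    [1,0,0,0,0,0,0]
  ]
}}

```text
t: 22.5
eef_pos: [0.6174, 0.1334, 0.0278]
ee_rot: [-3.141, 0.0, -1.571]
force: [-4.5, 0.3, 11.5]
width: 0.0509
gripper_force: 30.0
```

Contact. Releasing, lifting and moving back towards the robot so the row is in view.

Emit:
{"fn": "servo_tool", "kwargs": {
  "deltas": [
    [-1,0,0,0,0,0,0],
    [-1,0,0,0,0,0,0],
    [-1,0,0,0,0,0,0],
    [-1,0,0,0,0,0,0],
    [-1,0,0,0,0,0,0],
    [-1,0,0,-38,0,0,0],
    [-1,0,0,-38,0,0,0],
    [-1,0,0,-38,0,0,0],
    [-1,0,0,-38,0,0,0],
    [-1,0,0,-38,0,0,0],
    [-1,0,0,-38,0,0,0],
    [-1,0,40,0,0,0,0],
    [-1,0,40,0,0,0,0],
    [-1,0,40,0,0,0,0],
    [-1,0,40,0,0,0,0],
    [-1,0,0,0,0,0,0],
    [-1,0,0,0,0,0,0]
  ]
}}

```text
t: 23.92
eef_pos: [0.4557, 0.1334, 0.2551]
ee_rot: [-3.14, 0.002, -1.569]
force: [0.3, 0.2, -0.3]
width: 0.0871
gripper_force: 0.0
```

Run:
```python
from h import *
S=arm.grab_frame('scene');D=arm.grab_frame('side');im=[]
for f in(S,D):
    for q in('tin_a','tumbler','bowl_row'):
        for d in arm.recognise(q,f): print(q,round(d['conf'],2),w(f,d['at']).round(3))
    u,v=pix(f,[.617,0,.04]).astype(int)
    c=cv2.cvtColor(f['color'],cv2.COLOR_RGB2BGR).copy()
    im.append(cv2.resize(c[v-100:v+100,u-100:u+100],(400,400),interpolation=2))
cv2.imwrite('pics/fin.png',np.hstack(im))
```

```text
tin_a 0.88 [ 0.626 -0.166  0.092]
tin_a 0.87 [0.626 0.022 0.066]
tin_a 0.86 [ 0.627 -0.073  0.082]
tin_a 0.84 [0.624 0.117 0.052]
tin_a 0.78 [ 0.34  -0.164  0.039]
tin_a 0.72 [ 0.61  -0.249  0.021]
tin_a 0.57 [ 0.525 -0.017  0.039]
tin_a 0.28 [0.643 0.024 0.013]
tumbler 0.93 [0.62  0.223 0.072]
tumbler 0.21 [0.624 0.12  0.05 ]
bowl_row 0.92 [ 0.607 -0.249  0.021]
bowl_row 0.32 [0.644 0.12  0.008]
tin_a 0.97 [0.609 0.149 0.055]
tin_a 0.84 [0.505 0.015 0.043]
tin_a 0.74 [ 0.605 -0.041  0.071]
tin_a 0.62 [0.604 0.059 0.064]
tumbler 0.91 [0.608 0.246 0.068]
bowl_row 0.53 [ 0.633 -0.278  0.023]
```

View pics/fin.png

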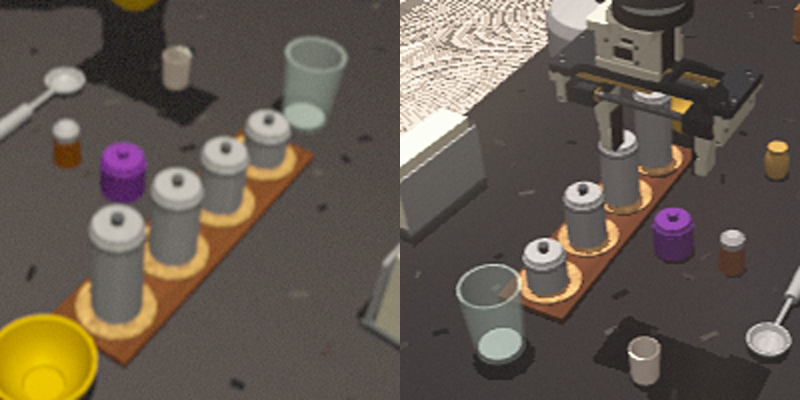

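Both views show the four tins upright and centred on their corks, shortest by the tumbler at (313,85) and tallest by the bowl at (45,360). The tumbler and bowl have not moved, and the arm is clear. Handing in.

```bash
python3 -c "
from station import arm
print(arm.job_done())"
```

```text
the job is handed in; nothing more can be done
None
```

The job is handed in: all four steel tins stand upright and centred on the corks, shortest by the tumbler to tallest by the yellow bowl. The tumbler and bowl stayed in place. It took about 24 s of the 112 s allowed, and no verdict came back.

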